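# Join the hinged mould: set the cover on and push the hinge pin home

### The arm

A 7-joint arm with a two-finger parallel gripper is mounted at the origin on a cart in front of the work surface, level with it; the furniture and walls round the work are solid. World frame = base frame: x ahead of the robot, y to its left, z up, the work surface at z = 0. Lengths are in mm, angles in rad, forces in N, time in s.
With the tool pointing down it reaches from about 400 to 900 mm from the base axis. Payload 5.6 kg.
Tool frame: the origin (TCP) lies midway between the tips of the shut fingers; the grasp point (between the pads) lies 19 mm behind it; x points along the fingers, y is the direction in which the jaws open and shut, and the axes are right-handed (so a half turn about x gives the same grasp; the last joint's range is limited). The gripper opens to 92 mm and grips with 3 to 60 N. Pads are 20 mm wide; open, the fingers measure 128 mm over their backs; the gripper's body (75 mm by 189 mm) begins 69 mm behind the grasp point.
Start: joints at [-1.181, 0.468, -0.012, 1.603, 0.006, 1.071, -0.056], TCP at [272.66, 590.056, 214.592] pointing down, gripper open.
Joint ranges: [-2.53, 2.53], [-0.31, 2.02], [-1.57, 1.55], [0.28, 2.44], [-1.29, 4.43], [0.15, 1.84], [-2.92, 2.92]. Speed limits (rad/s): [2.57, 2.57, 3.14, 3.14, 3.14, 3.14, 3.14].

### API

Orientations are given as a rotation vector (axis times angle).
In Python, from cell import robot, grip, kin, viewer gives the robot as it stands. Calls block until the motion is done:
- robot.movep(position, orientation): joint-space move of the TCP to a pose.
- robot.servo_line(position, feed=150, rotation=None): straight line of the TCP; rotation=None keeps the orientation; feed is the mean speed in mm/s.
- robot.goto_joints(angles): joint-space move.
- grip(opening, newtons=None): opening from 0.0 (shut) to 1.0 (fully open); newtons is the grip in N (None keeps the last); returns when the fingers have stopped.
- robot.hold(seconds).
- kin.ik(position, orientation): joint angles nearest the present ones, or None.
- robot.observe(): the state.
- viewer.read_camera(name): name is "scene" or "top" or "wrist"; returns the picture (420x560x3 uint8, red, green, blue); there is no depth.
- viewer.camera_info(name): a dict with "camera_matrix" (3x3 intrinsics, pixels), "k1" (the pictures are not rectified: a ray, as slopes to the right and down, at radius r is drawn at 1 + k1 r^2 times it, then the intrinsics apply), "R" (3x3) and "t" (3): a world point X has camera coordinates R X + t. Camera axes: x right, y down, z forward; pixel columns grow to the right and rows downward; lengths in mm; the calibration is good to about 2 mm. A picture is of the moment at which its call begins: read the wrist's pose just before it. camera_info takes no time and is no camera call; for the wrist camera it gives the pose at the moment of the call.
A pose or a line that the arm cannot do raises robot.IKError and nothing moves.
- robot.job_done(): hands the job in, once; it reports no verdict.
Trained networks look in the newest picture that a camera, given by its name, has taken for a name from the list of things; names that differ only in an ending like _2 or _b are one class to them, and where a whole thing is asked for, a point or a joint stands for the part that bears it (a point fixed in the world has none). Each returns a list of dicts, best first, with "confidence" (0 to 1); they miss things now and then, are a little off and sometimes report something else, mostly with a low value. They report only what shows in the picture. A call takes as long as a camera call.
- viewer.silhouettes(name, camera): "mask" (420x560 bool, what is visible of it).
- viewer.pinpoint(name, camera): "at" ([x, y, z] in mm, in the coordinates of the camera as it stood for that picture, good to about 4 mm: a listed point, or the origin of a listed thing).
The state is a dict: "t": time; "joints": joint angles; "joint_velocities": joint speeds; "joint_torque": joint torques, N m; "tcp_pos": TCP position; "tcp_rot": TCP orientation; "contact_force": force on the tool from outside, world axes, zero at the start; "wrist_torque": the same for the moment, N m; "grip_width": opening from 0.0 (shut) to 1.0 (fully open).
Only numpy, scipy, OpenCV 4.12 (cv2) and the standard library are available. Lean on these libraries where they do the work, as an engineer would, in place of code of your own. Each camera call takes 0.05 s, during which the arm holds its last target.

### The job

Set the loose mould cover flat on the fixed mould base so that its notches drop over the two dowels and its hinge knuckle stands in line between the base's two knuckles. Then push the steel hinge pin, which lies in the trough beside the hinge, all the way through the three knuckles until it stops at the closed end. Leave the sanding block, glass jar, mixing cup and orange spring clamp where they stand.

Things in the scene. Friction and masses are not known exactly. Their poses are not given: they have to be found in the camera images.
- mould_base: Fixed aluminium lower mould half. Origin on the bench under its block, which spans x -54..66, y -68..68, z 0..30 mm in its frame (dark foot plate 150 x 172); z up, y along the hinge. Hinge axis parallel to y at x = -73, z = 48 mm, on the -x side towards the robot. With the cover seated, the cover's origin is at x 0, y 0, z 30 mm here, same yaw.
- mould_cover: Loose aluminium upper mould half lying upright on the bench, about 0.5 kg: plate x -54..66, y -64..64, z 0..22 mm in its frame, origin on its underside, z up. A through notch in each y side (x -8..14, 17 mm deep) fits a dowel with 1 mm play all round. One knuckle along its -x edge. Black grip bar on top.
- cover_grip (a point): Centre of the cover's grip bar (cover frame x 0, y 0, z 47 mm): 14 mm wide along x, 70 mm long along y, z 40..54 mm, on two feet near its ends; 18 mm free under the bar. To be taken from above, fingers closing along the cover's x.
- cover_bore (a point): Centre of the cover's knuckle (cover frame x -73, y 0, z 18 mm): tube along y, outer diameter 36, bore 24, 56 mm long (y -28..28), so 4 mm play each side between the base's knuckles.
- hinge_pin: Loose round steel pin, diameter 20, length 132 mm, about 0.25 kg; nose tapers over 14 mm to diameter 8. Origin at mid-length on its axis; y along the axis, nose towards -y. Starts lying in the trough on the hinge axis, nose inside the open knuckle 15 to 33 mm short of the gap, and slides freely: pushed along the base's -y it needs only a few N until it stops.
- pin_tail (a point): Centre of the flat tail end of the pin, the end to push on (66 mm from the pin's middle along its +y).
- pin_nose (a point): Tip of the tapered nose of the pin (66 mm from its middle along its -y).
- hinge_middle (a point): On the hinge axis midway between the base's two knuckles (base frame x -73, y 0, z 48 mm). Knuckles are tubes, outer diameter 36, bore 24 mm: one at y 32..68, open through; one at y -74..-32, blind, its bore ending at y = -60. The cover's knuckle goes in the gap. Pin home: nose against the blind end (y -60), tail at y = +72, 4 mm proud of the first knuckle.
- sanding_block: Bystander: brown sanding block 60 x 100 x 30 mm on the bench, origin under its middle.
- glass_jar: Bystander: clear glass jar, diameter 54, 77 mm tall, origin under its middle.
- mix_cup: Bystander: clear plastic mixing cup, diameter 66, 62 mm tall, standing behind the trough; origin under its middle.
- spring_clamp: Bystander: orange spring clamp 52 x 110 x 19 mm lying behind the base; origin under its middle.
- trough_axis_mouth (a point): On the hinge axis at the outer face of the open knuckle (base frame x -73, y 68, z 48 mm), where the pin enters. From here to y = 160 mm runs a 38 mm wide trough, a V groove that carries the pin on the hinge axis; the groove's rims are at z = 42 mm, 6 mm below the axis, so most of the pin's tail face stands clear of it and can be pushed.
- dowel_left (a point): Tip of the base's +y dowel (base frame x 3, y 58, z 62 mm): steel, diameter 20 mm up to z = 44, then a cone to diameter 8 at the tip.
- dowel_right (a point): Tip of the base's -y dowel (base frame x 3, y -58, z 62 mm), same shape.

How it is judged (in metres and radians):
On the way, in this order (a step that is already met when the one before it is completed fails the run):
1. the cover is seated flat on the base over both dowels, its knuckle in line, while the pin is still clear of it (x of mould_cover in the frame of mould_base between -0.004 and 0.004 m and y of mould_cover in the frame of mould_base between -0.004 and 0.004 m and z of mould_cover in the frame of mould_base between 0.027 and 0.0325 m and angle between the z axis of mould_cover and the z axis of mould_base, either way round below 0.04 rad and angle between the y axis of mould_cover and the y axis of mould_base, either way round below 0.06 rad and y of pin_nose in the frame of mould_base above 0.028 m), for 0.2 s.
2. the pin is home through all three knuckles (y of pin_tail in the frame of mould_base between 0.066 and 0.0765 m and y of pin_nose in the frame of mould_base between -0.066 and -0.0555 m and x of pin_tail in the frame of mould_base between -0.078 and -0.068 m and z of pin_tail in the frame of mould_base between 0.043 and 0.053 m and angle between the y axis of hinge_pin and the y axis of mould_base, either way round below 0.06 rad), for 0.2 s.
At the end, for the whole second after the job is handed in: Cover seated on the base (within 4 mm, flat, yaw within 0.06 rad); pin home (tail within 4.5 mm of its home place along the hinge, within 5 mm and 0.06 rad of the axis); both at rest; no bystander tipped or moved over 30 mm (all of step 2 and x of mould_cover in the frame of mould_base between -0.004 and 0.004 m and y of mould_cover in the frame of mould_base between -0.004 and 0.004 m and z of mould_cover in the frame of mould_base between 0.027 and 0.0325 m and angle between the z axis of mould_cover and the z axis of mould_base, either way round below 0.04 rad and angle between the y axis of mould_cover and the y axis of mould_base, either way round below 0.06 rad and linear speed of each of hinge_pin, mould_cover below 0.02 m/s); the robot touches nothing.
It fails at once if the sanding block is moved by more than 30 mm or tipped (distance of sanding_block from where it was at the start of the episode above 0.03 m or angle between sanding_block's own z axis and vertical above 0.5 rad).
It fails at once if the glass jar is moved by more than 30 mm or tipped (distance of glass_jar from where it was at the start of the episode above 0.03 m or angle between glass_jar's own z axis and vertical above 0.5 rad).
It fails at once if the mixing cup is moved by more than 30 mm or tipped (distance of mix_cup from where it was at the start of the episode above 0.03 m or angle between mix_cup's own z axis and vertical above 0.5 rad).
It fails at once if the orange spring clamp is moved by more than 30 mm or tipped (distance of spring_clamp from where it was at the start of the episode above 0.03 m or angle between spring_clamp's own z axis and vertical above 0.5 rad).
It also fails if it takes over 61 s, if anything falls off the work surface, if the arm or the gripper's body presses on something with over 40 N, if the wrist force passes 120 N, or if a joint passes its speed limit or range.

## Working session

There is one attempt and no reset: what is moved stays moved. The work goes in short steps, each a Python script; the robot and the scene stay as the last script left them, time stands still between calls to the robot, and variables do not carry over. Pictures are saved under pics/ and viewed, and the job is handed in when it is done.

```bash
ls; mkdir -p pics; cat > h.py <<'E'
import numpy as np, cv2
from cell import robot, grip, kin, viewer
from scipy.spatial.transform import Rotation as Ro
def snap(n,f):
    im=viewer.read_camera(n); cv2.imwrite('pics/'+f,im[:,:,::-1]); return im
def world(n,p,ci=None):
    ci=ci or viewer.camera_info(n); R=np.array(ci['R']);t=np.array(ci['t']).ravel()
    return R.T@(np.array(p)-t)
def proj(n,X,ci=None):
    ci=ci or viewer.camera_info(n); c=np.array(ci['R'])@np.array(X,float)+np.array(ci['t']).ravel()
    s=c[:2]/c[2]; s=s*(1+ci['k1']*(s@s)); K=np.array(ci['camera_matrix']); return (K@[s[0],s[1],1])[:2]
def ray(n,uv,z,ci=None):
    ci=ci or viewer.camera_info(n); K=np.array(ci['camera_matrix']);d=np.array([(uv[0]-K[0,2])/K[0,0],(uv[1]-K[1,2])/K[1,1]])
    s=d.copy()
    for _ in range(30): s=d/(1+ci['k1']*(s@s))
    R=np.array(ci['R']);t=np.array(ci['t']).ravel();o=-R.T@t;v=R.T@np.array([s[0],s[1],1]);return o+v*(z-o[2])/v[2]
E
python3 - <<'E'
from h import *
names="mould_base mould_cover cover_grip cover_bore hinge_pin pin_tail pin_nose hinge_middle trough_axis_mouth dowel_left dowel_right sanding_block glass_jar mix_cup spring_clamp".split()
for c in ['scene','top']:
    snap(c,c+'0.png')
    for n in names:
        for d in viewer.pinpoint(n,c)[:2]: print(c,n,round(d['confidence'],2),world(c,d['at']).round(1))
s=robot.observe();print(s['t'],s['tcp_pos'],s['tcp_rot'])
E
```

```text
pics
scene mould_base 0.89 [599.9  15.9  -1.9]
scene mould_base 0.41 [ 372.2 -244.3   19.5]
scene mould_cover 0.73 [ 442.3 -248.5   46.2]
scene mould_cover 0.64 [ 444.5 -249.    -5.2]
scene cover_grip 0.94 [ 446.5 -245.7   45.5]
scene cover_bore 0.68 [ 369.1 -239.    19.9]
scene hinge_pin 0.67 [485.6 115.2  45.2]
scene pin_tail 0.41 [465.8 182.1  45.1]
scene pin_nose 0.47 [512.7  51.6  50. ]
scene hinge_middle 0.68 [527.9  -8.5  47. ]
scene trough_axis_mouth 0.66 [511.4  56.9  48.8]
scene trough_axis_mouth 0.37 [617.9 -38.6  56.6]
scene dowel_left 0.73 [583.1  75.3  60.4]
scene dowel_left 0.26 [506.2  55.6  45.6]
scene dowel_right 0.88 [617.3 -39.1  62.3]
scene dowel_right 0.27 [528.7  -5.9  47.6]
scene sanding_block 0.6 [596.   12.8  -2.2]
scene glass_jar 0.84 [ 632.  -298.     1.4]
scene glass_jar 0.56 [ 443.4 -245.7   -3. ]
scene mix_cup 0.77 [580.6 169.9  -2.2]
scene mix_cup 0.25 [ 470.9 -476.4   -1.2]
scene spring_clamp 0.51 [740.3  41.3   0.9]
top mould_base 0.88 [5.981e+02 1.940e+01 2.000e-01]
top mould_cover 0.73 [ 440.2 -249.6    2.5]
top cover_grip 0.89 [ 442.4 -248.4   48. ]
top cover_grip 0.22 [511.6  49.4  44.8]
top cover_bore 0.92 [ 369.  -236.1   20.4]
top hinge_pin 0.77 [491.6 113.9  52.3]
top hinge_pin 0.26 [580.4 170.7   2.7]
top pin_tail 0.57 [474.2 178.1  50.7]
top pin_nose 0.92 [514.3  48.3  43. ]
top hinge_middle 0.62 [530.8  -2.3  50.6]
top hinge_middle 0.45 [513.2  51.6  43.6]
top trough_axis_mouth 0.82 [509.8  59.1  45. ]
top dowel_left 0.61 [585.   75.5  60.5]
top dowel_right 0.72 [616.3 -33.8  60.9]
top dowel_right 0.27 [ 369.4 -237.9   21.5]
top sanding_block 0.82 [ 467.4 -469.    -3. ]
top glass_jar 0.83 [ 6.308e+02 -2.937e+02  6.000e-01]
top mix_cup 0.62 [579.1 168.7   1. ]
top mix_cup 0.3 [491.9 114.5  50.1]
top spring_clamp 0.86 [738.6  43.2   0.9]
1.6 [272.64508999 590.04289132 214.61051001] [ 0.33949852  1.54396764 -0.33950941]
```

View pics/scene0.png

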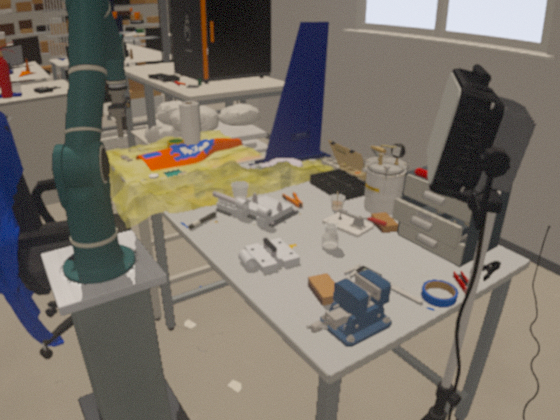

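View pics/top0.png

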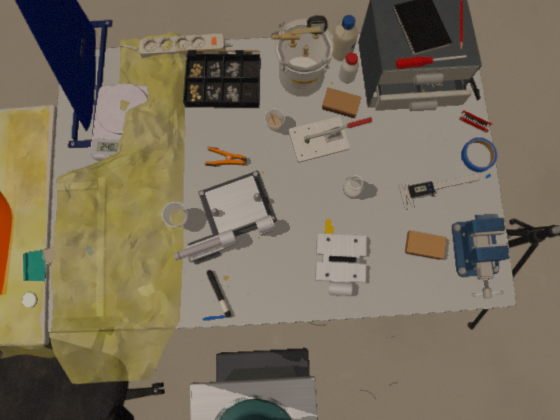

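The scene camera shows the robot at left, with the base at about (255,205) and the cover at (268,255). In the top picture the base is at (235,207), the cover at (342,258) and the pin in the trough at about (205,245). The networks' points agree with both pictures, except that the scene `sanding_block` hit is false. Next I go above the cover and look with the wrist camera.

```bash
cat >> h.py <<'E'
def down(ydir):  # tool x down, tool y along yaw angle ydir
    x=np.array([0,0,-1.]);y=np.array([np.cos(ydir),np.sin(ydir),0]);z=np.cross(x,y)
    return Ro.from_matrix(np.c_[x,y,z]).as_rotvec()
E
python3 - <<'E'
from h import *
s=robot.observe();print(Ro.from_rotvec(s['tcp_rot']).as_matrix().round(2))
for a in (-0.125,-0.125+np.pi):
    for P in ([444,-247,240],[444,-247,28],[600,18,200],[600,18,60]):
        q=kin.ik(P,down(a if P[0]<500 else a+.41)); print(a,P,None if q is None else np.round(q,2))
E
```

```text
[[ 0.    0.42  0.91]
 [-0.    0.91 -0.42]
 [-1.    0.    0.  ]]
-0.125 [444, -247, 240] [-0.33  0.25  0.92  1.96 -0.23  1.04  0.56]
-0.125 [444, -247, 28] [-0.14  0.63  0.74  2.1  -0.69  0.67  0.95]
-0.125 [600, 18, 200] [-0.48  0.42  0.52  1.77 -0.24  1.01  0.41]
-0.125 [600, 18, 60] [-0.42  0.61  0.45  1.86 -0.37  0.76  0.51]
3.016592653589793 [444, -247, 240] [-0.61  0.47  1.38  1.97 -0.51  1.13 -2.29]
3.016592653589793 [444, -247, 28] [-0.47  1.07  1.33  2.12 -1.23  1.13 -1.76]
3.016592653589793 [600, 18, 200] [-0.95  0.79  1.35  1.8  -0.81  1.25 -2.23]
3.016592653589793 [600, 18, 60] [-0.92  1.09  1.33  1.89 -1.16  1.22 -2.02]
```

```bash
python3 - <<'E'
from h import *
grip(0.55)
for tag,P,a,names in (('b',[540,40,330],0.285,"mould_base dowel_left dowel_right hinge_middle trough_axis_mouth pin_tail pin_nose hinge_pin mix_cup spring_clamp"),('c',[430,-245,290],-0.125,"mould_cover cover_grip cover_bore glass_jar")):
    robot.movep(P,down(a)); robot.hold(0.2)
    ci=viewer.camera_info('wrist'); snap('wrist','w%s.png'%tag)
    np.save('ci_%s.npy'%tag,ci,allow_pickle=True)
    for n in names.split():
        for d in viewer.pinpoint(n,'wrist')[:1]: print(n,round(d['confidence'],2),world('wrist',d['at'],ci).round(1))
s=robot.observe();print(s['t'],s['tcp_pos'],s['contact_force'])
E
```

```text
mould_base 0.83 [597.6  18.1  -7.5]
dowel_left 0.9 [578.   73.   54.7]
dowel_right 0.81 [613.  -33.9  58.6]
hinge_middle 0.63 [528.1  -6.6  49. ]
trough_axis_mouth 0.72 [507.1  61.3  45.7]
pin_tail 0.69 [468.8 180.3  43.1]
pin_nose 0.67 [508.7  56.2  44.1]
hinge_pin 0.83 [490.4 119.8  44. ]
mix_cup 0.94 [577.5 177.1  -1.7]
spring_clamp 0.79 [739.8  44.3  -4. ]
mould_cover 0.84 [ 440.8 -240.8   -1.1]
cover_grip 0.73 [ 441.8 -246.8   46.4]
glass_jar 0.91 [ 634.3 -293.7    1.5]
6.95 [ 430.17375518 -244.74976818  289.9798605 ] [-0.30223129  0.37788048  0.08227837]
```

```bash
ls pics
```

```text
scene0.png
top0.png
wb.png
wc.png
```

View pics/wb.png

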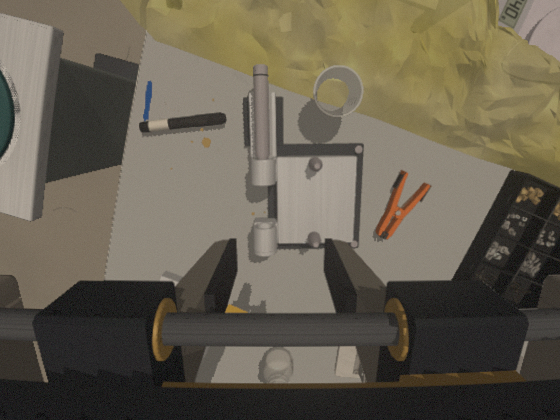

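View pics/wc.png

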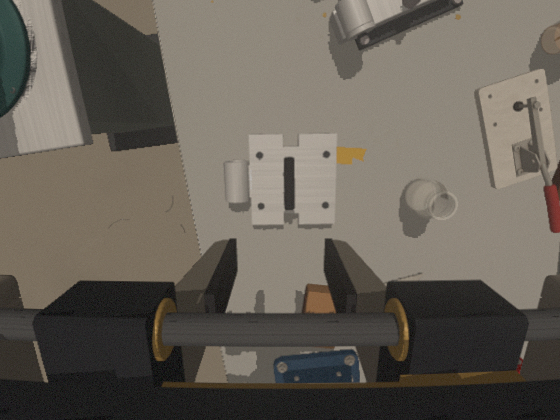

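Both wrist pictures are clear. In `wb.png` the base block is at (316,200), the pin tail at (261,70) and the dowels at (315,164) and (315,239). In `wc.png` the cover plate corners are at about (249,135), (335,133), (337,224) and (251,225). I'll zoom in for exact picks.

```bash
python3 - <<'E'
import cv2
for f,(x0,y0,w,h) in (('wb',(235,55,150,210)),('wc',(215,120,140,120))):
    im=cv2.imread(f'pics/{f}.png')[y0:y0+h,x0:x0+w]
    s=min(800//w,600//h); s=5 if f=='wc' else 2.8
    cv2.imwrite(f'pics/{f}z.png',cv2.resize(im,None,fx=s,fy=s,interpolation=cv2.INTER_CUBIC))
E
```

```text
(no output)
```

View pics/wbz.png

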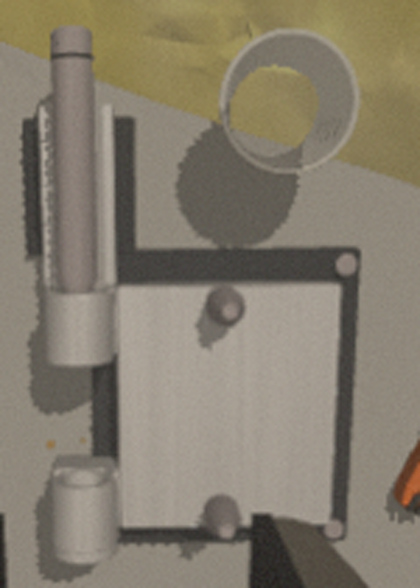

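View pics/wcz.png

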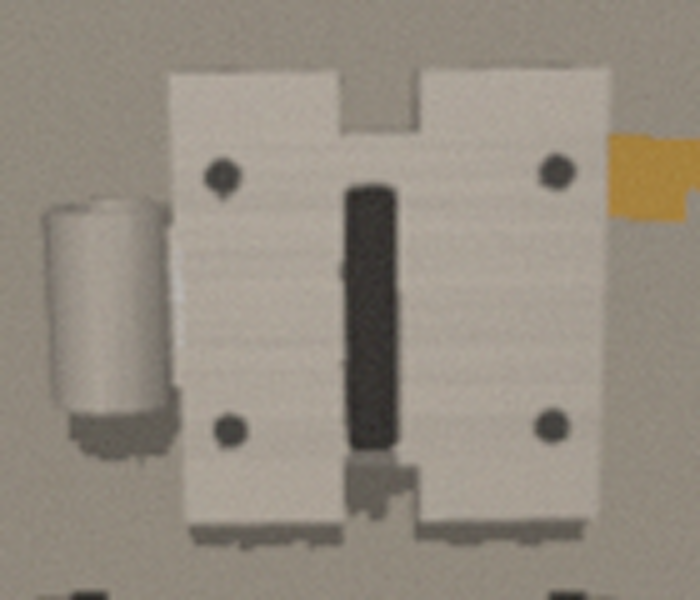

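```bash
cat > fit.py <<'E'
from h import *
from scipy.optimize import least_squares
def fit(ci,L,z0,g,freeoff=False):
    X=np.array([l[0] for l in L],float);U=np.array([l[1] for l in L],float)
    def pr(p):
        c,s=np.cos(p[2]),np.sin(p[2])
        W=np.c_[p[0]+c*X[:,0]-s*X[:,1],p[1]+s*X[:,0]+c*X[:,1],X[:,2]+z0]
        return np.array([proj('wrist',w,ci) for w in W])
    r=least_squares(lambda p:(pr(p)-U).ravel(),g,loss='soft_l1',x_scale=[10,10,.05]);return r.x,(pr(r.x)-U)
E
python3 - <<'E'
from fit import *
z=lambda u,s,o:((u[0]+.5)/s-.5+o[0],(u[1]+.5)/s-.5+o[1])
ci=np.load('ci_c.npy',allow_pickle=True).item()
C=[((-54,64,22),(170,72)),((66,64,22),(609,68)),((66,-64,22),(598,518)),((-54,-64,22),(185,521)),((-8,64,22),(340,71)),((14,64,22),(417,69)),((-8,-64,22),(343,521)),((14,-64,22),(415,520)),
((-7,35,54),(345,187)),((7,35,54),(397,185)),((7,-35,54),(398,449)),((-7,-35,54),(347,450))]
p,r=fit(ci,[(a,z(u,5,(215,120))) for a,u in C],0,[444,-247,-.1]);print(p,'\n',r.round(1))
ci=np.load('ci_b.npy',allow_pickle=True).item()
B=[((66,68,30),(340,282)),((-54,-68,30),(120,528)),((3,58,62),(231,311)),((3,-58,62),(226,526)),((-54,60,30),(117,300)),((66,-64,30),(333,517))]
p,r=fit(ci,[(a,z(u,2.8,(235,55))) for a,u in B],0,[600,18,.28]);print(p,'\n',r.round(1))
E
```

```text
[ 4.41734419e+02 -2.44978071e+02 -1.09926593e-01] 
 [[-0.4 -0.4]
 [ 0.5 -0.5]
 [-0.2  0.1]
 [-0.3  0.3]
 [-0.4 -0.6]
 [ 0.5 -0.4]
 [-0.2  0. ]
 [ 0.6  0.1]
 [-0.3 -0. ]
 [ 0.3  0.3]
 [ 0.1  0.6]
 [-0.2  0.5]]
[5.96818514e+02 1.92420075e+01 3.03806493e-01] 
 [[ 1.  -0.2]
 [-0.  -0.1]
 [-0.3 -0.6]
 [ 0.4  1.4]
 [-0.5 -0. ]
 [-0.3  0.2]]
```

```bash
python3 - <<'E'
from h import *
R=down(-.110)
robot.movep([441.7,-245,120],R); robot.hold(.1)
robot.servo_line([441.7,-245,29],feed=80); s=robot.observe();print(s['contact_force'])
grip(0.0,50); robot.hold(.1); s=robot.observe();print(s['grip_width']*92,s['contact_force'],s['tcp_pos'])
robot.servo_line([441.7,-245,190],feed=120); robot.hold(.2)
s=robot.observe();print(s['t'],s['grip_width']*92,s['contact_force'],s['wrist_torque'],s['tcp_pos'])
snap('wrist','w2.png')
E
```

```text
[ 0.1650923  -0.54782137  0.16067428]
13.53669828727114 [ 0.92600839 -0.15017036  1.25091219] [ 441.95211295 -245.05672556   29.10873221]
11.4833 13.33008043241833 [ 0.84050912  0.67653682 -3.68842587] [-0.02780285  0.04380944 -0.00784531] [ 441.40895629 -244.98046278  189.56065832]
```

View pics/w2.png

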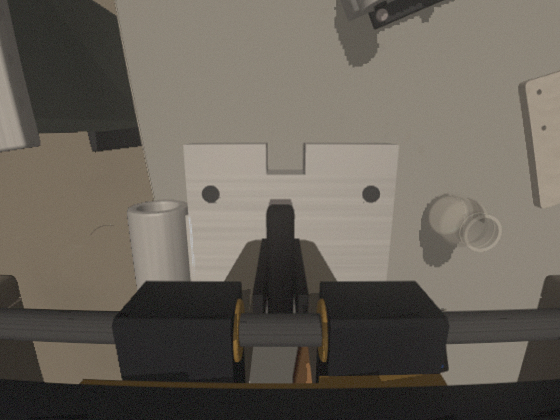

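The cover is held: its far edge is straight at row 144, with the notch at columns 267–305. I'll check the pose in the hand by fitting these points.

```bash
python3 - <<'E'
from fit import *
ci=viewer.camera_info('wrist'); s=robot.observe();t=np.array(s['tcp_pos'])
L=[((-54,64,22),(185.5,144)),((66,64,22),(397,144)),((-8,64,22),(267,144)),((14,64,22),(305,144)),((-8,47,22),(268,174.5)),((14,47,22),(304.5,174.5))]
for dz in (-33,-31,-29,-27):
    p,r=fit(ci,L,t[2]+dz,[441,-245,-.11]); print(dz,p.round(3),t.round(2),np.abs(r).mean().round(2)); 
print(r.round(1))
E
```

```text
-33 [ 4.41281e+02 -2.45857e+02 -1.08000e-01] [ 441.48 -245.01  189.65] 0.49
-31 [ 4.41258e+02 -2.45694e+02 -1.08000e-01] [ 441.48 -245.01  189.65] 0.72
-29 [ 4.41240e+02 -2.45524e+02 -1.08000e-01] [ 441.48 -245.01  189.65] 0.99
-27 [ 4.41223e+02 -2.45356e+02 -1.08000e-01] [ 441.48 -245.01  189.65] 1.32
[[-4.   0.1]
 [ 4.4  0.1]
 [-1.2 -0.3]
 [ 1.5 -0.3]
 [-1.8  0.3]
 [ 1.4  0.3]]
```

```bash
python3 - <<'E'
from h import *
R=down(.304)
robot.servo_line([596.8,19.2,190],feed=180,rotation=R); robot.servo_line([596.8,19.2,104],feed=100); robot.hold(.2)
s=robot.observe();print(s['t'],s['grip_width']*92,s['contact_force'],s['wrist_torque'],s['tcp_pos'])
im=snap('wrist','w3.png'); snap('top','t3.png')
E
```

```text
14.5917 13.536566324192593 [-0.44815194  0.73214709 -3.18964531] [-0.05780935  0.04094688 -0.01200537] [597.25268123  19.27479772 104.67873694]
```

View pics/w3.png

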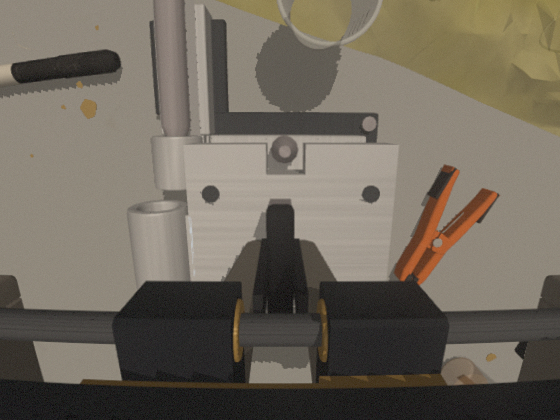

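The +y dowel tip shows at (285,150), inside the notch (columns 267–305). The cover's knuckle at (160,235) trails the open knuckle at (176,160) as expected. I'll put numbers on the relative offset.

```bash
python3 - <<'E'
from fit import *
im=cv2.imread('pics/w3.png')[120:200,170:410]; cv2.imwrite('pics/w3z.png',cv2.resize(im,None,fx=3.3,fy=3.3,interpolation=cv2.INTER_CUBIC))
ci=viewer.camera_info('wrist'); s=robot.observe();t=np.array(s['tcp_pos'])
c,sn=np.cos(.304),np.sin(.304);M=np.array([[c,sn],[-sn,c]])
for uv in ((285,150),): print('tip cover-frame (want 3,58):',M@(ray('wrist',uv,62,ci)[:2]-t[:2]))
for uv,x in (((185.5,144),(-54,64)),((397,144),(66,64)),((267,144),(-8,64)),((305,144),(14,64)),((268,174.5),(-8,47))): print(x,(M@(ray('wrist',uv,t[2]-29+20,ci)[:2]-t[:2])).round(1))
E
```

```text
tip cover-frame (want 3,58): [ 3.03100757 57.77057528]
(-54, 64) [-52.9  63.5]
(66, 64) [65.1 63.8]
(-8, 64) [-7.5 63.4]
(14, 64) [13.6 63.4]
(-8, 47) [-7.1 46.4]
```

View pics/w3z.png

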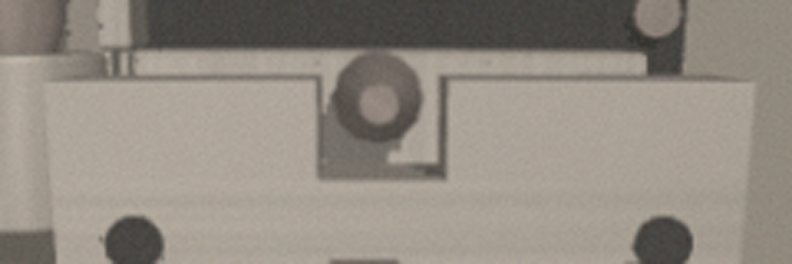

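The alignment is within about 1 mm, so I lower it while watching the force.

```bash
python3 - <<'E'
from h import *
z=104
for z in (85,76,70,66,63,61,60,59,58):
    robot.servo_line([596.8,19.2,z],feed=50); s=robot.observe(); f=np.array(s['contact_force']);print(z,s['tcp_pos'].round(1),f.round(1),np.round(s['wrist_torque'],2))
    if f[2]>12 or np.linalg.norm(f[:2])>15: break
robot.hold(.1); s=robot.observe();print(s['t'],s['tcp_pos'],s['contact_force'])
snap('wrist','w4.png')
E
```

```text
85 [596.6  19.1  84.6] [ 0.5  0.3 -4.1] [-0.06 -0.02  0.02]
76 [596.5  19.2  75.6] [ 0.1  0.  -4.9] [-0.05  0.07 -0.01]
70 [596.5  19.2  69.6] [-1.2 -0.  -4.4] [-0.09 -0.    0.03]
66 [596.6  19.2  65.7] [ 0.6 -0.2 -4.4] [-0.04  0.02  0.01]
63 [596.7  19.2  62.8] [ 0.  -0.2 -4.4] [-0.09  0.09  0.02]
61 [596.7  19.2  60.9] [ 0.5 -0.3 -4.7] [-0.02  0.04  0.02]
60 [596.9  19.2  60.1] [-0.   0.2 -4. ] [-0.02 -0.01  0.03]
59 [597.1  19.1  59.2] [ 2.2 -0.5 -3.1] [-0.04 -0.12 -0.04]
58 [597.1  19.2  59.1] [-2.5 -0.3  6.1] [-0.02  0.54 -0.03]
17.425 [597.13563714  19.19973464  59.11615291] [-2.13678847  0.37048626  5.22478223]
```

View pics/w4.png

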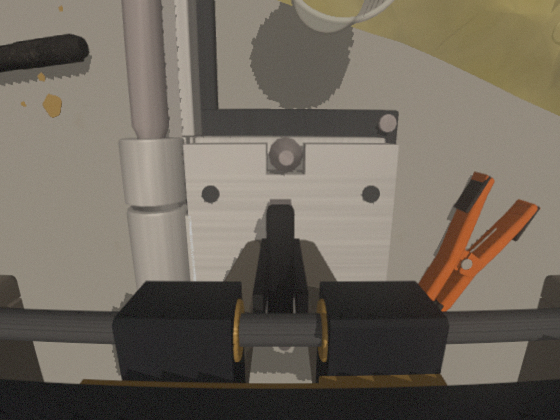

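It seats at TCP z 59.1, as expected for a 30 mm cover height, and the dowel is in the notch at (287,155). I release, rise and check from above.

```bash
python3 - <<'E'
from h import *
grip(0.35); robot.hold(.1); print(robot.observe()['grip_width']*92)
robot.servo_line([596.8,19.2,120],feed=100)
robot.servo_line([540,40,290],feed=200); robot.hold(.2)
ci=viewer.camera_info('wrist'); snap('wrist','w5.png'); np.save('ci_5.npy',ci,allow_pickle=True)
for n in ('mould_cover','cover_bore','pin_tail','pin_nose','hinge_pin'):
    for d in viewer.pinpoint(n,'wrist')[:1]: print(n,round(d['confidence'],2),world('wrist',d['at'],ci).round(1))
print(robot.observe()['t'])
im=cv2.imread('pics/w5.png'); cv2.imwrite('pics/w5z.png',cv2.resize(im[40:270,230:400],None,fx=2.6,fy=2.6,interpolation=cv2.INTER_CUBIC))
E
```

```text
32.40706786294452
mould_cover 0.69 [600.3  20.1  31.8]
cover_bore 0.61 [527.   -3.1  46.5]
pin_tail 0.6 [471.5 178.6  41.1]
pin_nose 0.94 [511.9  55.   46.2]
hinge_pin 0.7 [491.6 116.4  47.3]
20.3583
```

View pics/w5.png

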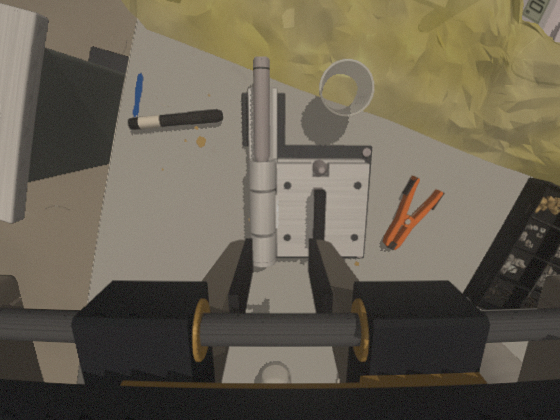

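View pics/w5z.png

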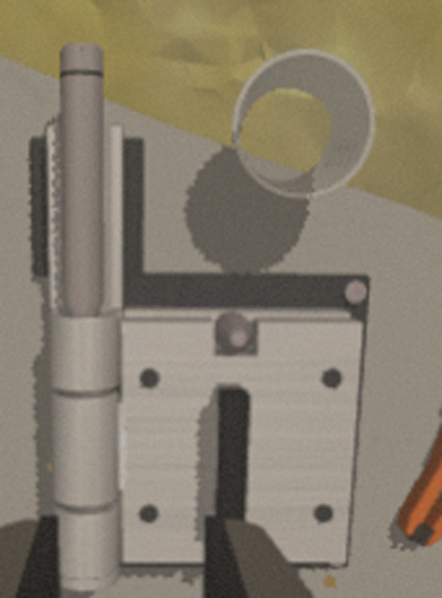

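The cover sits flat, the three knuckles are in line (column 262), and the dowel fills the notch. The pin tail is at (261,62) in `w5.png`. Now I push the pin.

```bash
cat >> h.py <<'E'
def B(x,y,z):
    c,s=np.cos(.304),np.sin(.304); return np.array([596.9+c*x-s*y,19.2+s*x+c*y,z])
def toB(P):
    c,s=np.cos(.304),np.sin(.304);d=np.array(P)[:2]-[596.9,19.2];return np.array([c*d[0]+s*d[1],-s*d[0]+c*d[1],P[2]])
E
python3 - <<'E'
from h import *
R=down(.304)
grip(0.0,20)
print(kin.ik(B(-73,230,45),R),kin.ik(B(-73,80,45),R))
robot.servo_line(B(-73,230,150),feed=200,rotation=R); robot.servo_line(B(-73,230,46),feed=100); robot.hold(.1)
s=robot.observe();print(s['t'],toB(s['tcp_pos']).round(1),s['contact_force'])
snap('scene','s6.png');snap('top','t6.png')
for y in range(222,190,-4):
    robot.servo_line(B(-73,y,46),feed=40); s=robot.observe(); f=np.array(s['contact_force']);print(toB(s['tcp_pos']).round(1),f.round(1))
print(s['t'])
E
```

```text
[-0.86315662  0.51186717  0.43882401  2.08846292 -0.36897358  0.61507309
  0.13514947] [-0.60579467  0.52279366  0.48945562  2.08719078 -0.412886    0.62491385
  0.47198063]
23.6 [-72.5 230.2  46.6] [ 0.47936511 -0.2994339  -0.05626232]
[-73.  221.5  46.1] [-0.3  0.4  0.4]
[-73.  217.6  46. ] [ 0.7  0.3 -0.7]
[-73.  213.7  46. ] [-0.2 -0.4  0.2]
[-73.  209.7  46. ] [0.9 0.2 0.3]
[-73.  205.7  46. ] [ 0.3 -1.   0.8]
[-73.  201.7  46. ] [ 0.2 -0.3  0.4]
[-73.  197.7  46. ] [-0.  -0.9 -0.6]
[-73.  193.6  46. ] [-0.4 -1.2  0.7]
25.8
```

```bash
python3 - <<'E'
import cv2
a=cv2.imread('pics/t6.png')[180:300,140:300];cv2.imwrite('pics/t6z.png',cv2.resize(a,None,fx=4,fy=4,interpolation=cv2.INTER_CUBIC))
E
```

```text
(no output)
```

View pics/t6z.png

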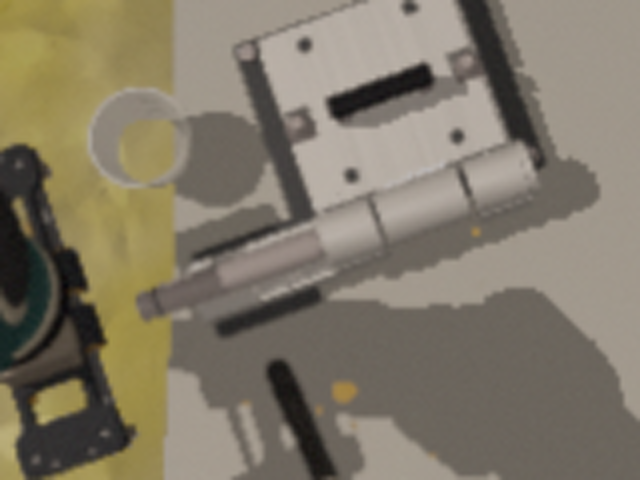

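The top view before the push shows the gripper off the tail end and in line with the axis. I continue, watching the force along the hinge.

```bash
python3 - <<'E'
from h import *
d=np.array([-np.sin(.304),np.cos(.304)])
y=190
while y>68:
    y-= 8 if y>96 else 2
    robot.servo_line(B(-73,y,46),feed=50); s=robot.observe(); f=np.array(s['contact_force']);fa=f[:2]@d
    print(y,toB(s['tcp_pos']).round(1),round(fa,1),f.round(1))
    if fa>9: break
print(s['t'])
snap('top','t7.png');snap('scene','s7.png')
E
```

```text
182 [-73.  181.2  46. ] 0.1 [-0.2  0.1  0.7]
174 [-73.  173.4  46. ] -0.9 [ 0.2 -0.9  0.3]
166 [-73.  165.4  46. ] -0.4 [-0.3 -0.5  0.9]
158 [-73.  157.4  46. ] -0.1 [ 0.  -0.1  0.6]
150 [-73.  149.4  46. ] -0.6 [-0.1 -0.6 -0.3]
142 [-73.  141.4  46. ] 0.8 [-0.3  0.7 -1. ]
134 [-73.  133.4  46. ] -0.6 [ 0.2 -0.5  0.3]
126 [-73.  125.4  46. ] -0.1 [ 0.2 -0.   0.4]
118 [-73.  117.4  46. ] -0.3 [ 0.2 -0.2 -0. ]
110 [-73.  109.4  46. ] 0.2 [0.2 0.3 0.3]
102 [-73.  101.4  46. ] -0.6 [ 0.3 -0.5  0.4]
94 [-73.   93.4  46. ] 0.8 [-0.3  0.7 -1. ]
92 [-73.   91.9  46. ] 0.4 [-0.7  0.2 -1.2]
90 [-73.   89.9  46. ] -0.5 [ 1.4 -0.1 -0.1]
88 [-73.   87.8  46. ] -0.5 [ 0.7 -0.3  0.1]
86 [-73.   85.7  46. ] 0.2 [0.1 0.3 0.1]
84 [-73.   83.7  46. ] -0.4 [-0.4 -0.5  0.7]
82 [-73.   81.8  46. ] -0.5 [ 0.6 -0.3 -0.2]
80 [-73.   80.2  46. ] 1.4 [-0.7  1.3 -0.1]
78 [-73.1  79.9  45.9] 5.3 [-1.4  5.2  0.2]
76 [-73.   79.8  45.9] 9.4 [-2.5  9.   1.6]
31.8333
```

```bash
python3 - <<'E'
import cv2
a=cv2.imread('pics/t7.png')[180:300,140:300];cv2.imwrite('pics/t7z.png',cv2.resize(a,None,fx=4,fy=4,interpolation=cv2.INTER_CUBIC))
E
```

```text
(no output)
```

View pics/t7z.png

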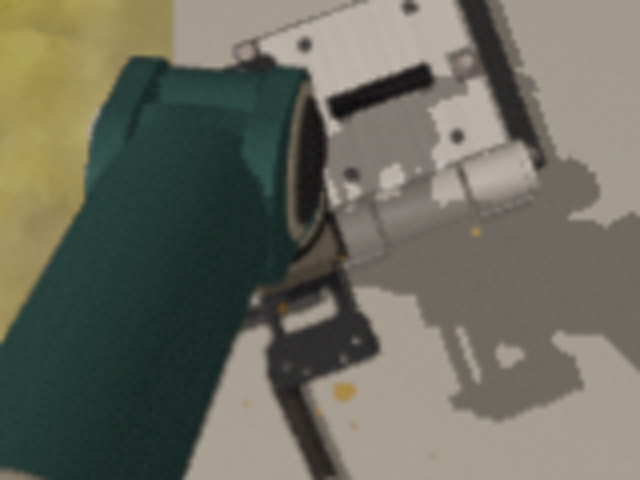

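The push stops hard at TCP y 79.8, which fits a tail at about 72 mm. I back off and look.

```bash
python3 - <<'E'
from h import *
robot.servo_line(B(-73,105,46),feed=100); robot.servo_line(B(-73,105,180),feed=150)
robot.servo_line(np.array([520,10,290.]),feed=200); robot.hold(.3)
ci=viewer.camera_info('wrist'); snap('wrist','w8.png'); np.save('ci_8.npy',ci,allow_pickle=True)
for n in ('mould_cover','pin_tail','hinge_pin','cover_grip','mix_cup'):
    for d in viewer.pinpoint(n,'wrist')[:1]: print(n,round(d['confidence'],2),toB(world('wrist',d['at'],ci)).round(1))
s=robot.observe();print(s['t'],s['contact_force'])
im=cv2.imread('pics/w8.png'); cv2.imwrite('pics/w8z.png',cv2.resize(im[20:250,200:430],None,fx=2.6,fy=2.6,interpolation=cv2.INTER_CUBIC))
print('proj tail top y72,68 z58', proj('wrist',B(-73,72,58),ci),proj('wrist',B(-73,68,66),ci))
E
```

```text
mould_cover 0.7 [ 1.1  3.1 30.2]
pin_tail 0.45 [-73.3  70.4  45. ]
cover_grip 0.68 [ 0.4 -5.4 75.8]
mix_cup 0.87 [ 28.3 156.6  -0.3]
34.8833 [ 0.16284909 -0.77264258  0.07457824]
proj tail top y72,68 z58 [283.23562398 139.71075329] [283.27482114 143.30167282]
```

View pics/w8z.png

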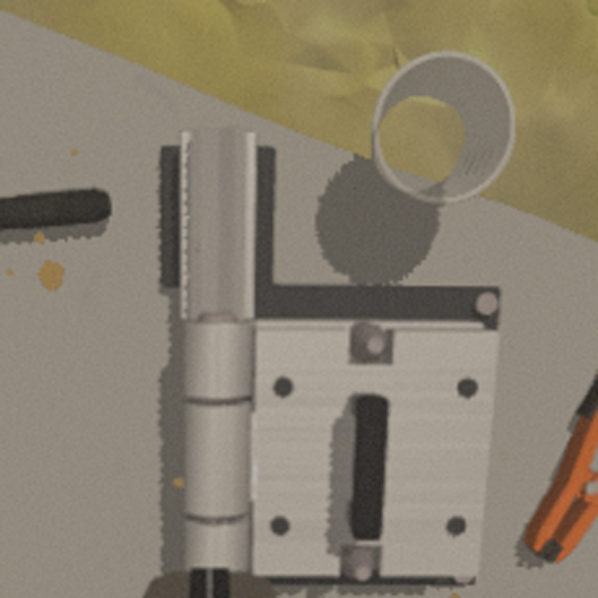

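The pin's tail stands just proud of the first knuckle at about (283,141) in the full picture, against a predicted (283,140). The cover is flat with both dowels in their notches. I hand the job in.

```bash
python3 - <<'E'
from h import *
robot.job_done()
E
```

```text
the job is handed in; nothing more can be done
```

I set the mould cover on the base over both dowels, pushed the hinge pin in until it stopped, and handed the job in. The last clock reading before that was 34.9 s of the 61 s allowed. `job_done()` reports no verdict, so what follows is from my own checks.

- **Cover:** It seated at the expected height (gripper at z 59.1 mm, so about 30 mm for the cover). The last picture shows it flat, with both dowels in their notches and the three knuckles in line.
- **Pin:** It took almost no force until a hard stop, where the force rose to 9 N with no further movement. The last picture shows the tail a few millimetres proud of the first knuckle.
- **Pin position:** The network put the tail at y = 70.4 mm against 72 mm home, which is within its 4 mm accuracy. It did not find the pin as a whole in that picture, so the nose and the pin's angle rest on the force stop and on the knuckles looking in line.
- **Disagreement:** For the cover's y position, the network gave +3.1 mm from its origin and −5.4 mm from its grip bar. The two contradict each other, and 5.4 mm would be outside the 4 mm tolerance. I went by the visible dowel fit, which has only 1 mm of play.
- **Bystanders:** The robot did not go near them. The mixing cup and clamp looked in place in the last picture. I did not check the jar or sanding block after the last move.

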